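# Mesh the juicer's auger with its drive and hold it home

### The arm

A 7-joint arm with a two-finger parallel gripper is mounted at the origin on the work surface. World frame = base frame: x ahead of the robot, y to its left, z up, the work surface at z = 0. Lengths are in m, angles in rad, forces in N, time in s.
With the tool pointing down it reaches from about 0.425 to 0.925 m from the base axis. Payload 6.8 kg.
Tool frame: the origin (TCP) lies at the very end of the fingers, on their centre line; the grasp point (between the pads) lies 19 mm behind it; z points along the fingers, y is the line along which they close (so a half turn about z gives the same grasp; the last joint's range is limited). The gripper opens to 85 mm and grips with 20 to 120 N. Pads are 22 mm wide; open, the fingers measure 114 mm over their backs; the gripper's body (76 mm by 85 mm) begins 54 mm behind the grasp point. The pads swing forward as they close: fully open they stand 13 mm farther back than shut.
Start: joints at [1.096, 0.477, 0.022, 1.555, -0.011, 1.109, -0.083], TCP at [0.242, -0.63, 0.231] pointing down, gripper open.
Joint ranges: [-2.96, 2.96], [-0.34, 2.1], [-1.41, 1.46], [0.24, 2.44], [-1.37, 4.51], [0.17, 1.92], [-2.96, 2.96]. Speed limits (rad/s): [2.39, 2.39, 3.14, 3.14, 3.14, 3.14, 3.14].

### API

Orientations are given as a unit quaternion [w, x, y, z].
In Python, from station import get_obs, read_camera, hand_in gives the robot as it stands.
- The arm moves only by the tool arm_command, never from a script. Its argument "commands" is one flat list of numbers, 7 for each row, row after row: the shift along the tool's x, y, z in m, then the turn, a rotation vector about the tool's x, y, z in degrees, then the opening, from 0 (shut) to 1 (fully open). In form: [tx, ty, tz, rx, ry, rz, fingers, tx, ty, tz, rx, ry, rz, fingers, ...]. A call has 1 to 8 rows; each row is the pose to reach, as a shift and turn from the pose commanded when the call began, along the tool's axes at that moment; what a row does not reach only later rows make up. A row lasts 1/10 s, in which the tool goes at most 50 mm and 8.59 degrees, less where a joint would pass 70% of its speed; a pose out of reach is approached as far as the arm can. A call with a gripper value outside its range is refused whole. The fingers move at their own pace and stop on an object; "force" is the grip in N (left out, the last holds). Time passes only in rows, so rows that repeat a pose let the fingers close. It gives the time, the measured TCP pose, the force, the opening and the grip force at its end, in the units of the state.
- get_obs(): the state, without advancing time (a new reading comes with each control period).
- read_camera(name): name is "scene" or "top" or "wrist"; returns a dict with "img" (420x560x3 uint8, red, green, blue), "camera_matrix" (3x3 intrinsics, pixels), "pose" (4x4, takes a point from camera to world coordinates). Camera axes: x right, y down, z forward; pixel columns grow to the right and rows downward; lengths in m; the calibration is good to about 2 mm. A picture is of the moment at which its call begins. There is no depth.
- hand_in(): hands the job in; it is judged then, once.
The state is a dict: "t": time; "q": joint angles; "joint_vel": joint speeds; "joint_torque": joint torques, N m; "eef_pos": TCP position; "tool_rot": TCP orientation; "contact_force": force on the tool from outside, world axes, zero at the start; "torque": the same for the moment, N m; "gripper_width": opening from 0.0 (shut) to 1.0 (fully open); "grasp_force": force on a finger pad.
Only numpy, scipy, OpenCV 4.12 (cv2) and the standard library are available. Lean on these libraries where they do the work, as an engineer would, in place of code of your own. Each camera call takes 0.05 s, during which the arm holds its last target. There are 200 camera calls.

### The job

Get the cold-press juicer ready: take the taller of the two augers, the one with the four-finned foot, out of the wooden stand by the flat grip on its top, turn it until its fins line up with the cross-shaped slots of the juicer's drive, and slide it down until its collar sits flush on the drive. A spring in the drive pushes it back up, so finish while still gripping the auger and holding it pressed fully home. Leave the shorter auger and the other things on the counter where they stand.

Things in the scene. Friction and masses are not known exactly. Their poses are not given: they have to be found in the camera images.
- auger: Taller auger, white plastic, upright, 130 mm tall, about 0.2 kg. Origin: centre of the underside of its foot, z up its axis. Foot, 0 to 28 mm up: four fins in a cross along its x and y, 7 mm thick, lower edges rounded, 34 mm across the tips. Round collar 42 mm wide, 28 to 34 mm up; tapered screw (42 mm wide at most) to 90 mm; 18 mm neck to 98 mm; flat grip on top.
- auger_grip (a point): Centre of the taller auger's flat grip, 114 mm above the underside of its foot, axes as the auger's. The grip reaches from 98 to 130 mm above the foot and is 34 mm long along x and 16 mm thick along y, so it is pinched along y.
- short_auger: The shorter auger, white plastic, 104 mm tall with a three-finned foot, similar flat grip on top. Not needed: must stay in the stand. Origin: centre of the underside of its foot, z up.
- stand: Fixed wooden stand, a slab 90 mm (its x) by 240 mm (its y) by 16 mm high, with two round holes of 37 mm, 10 mm deep, 65 mm either side of its centre along its y; an auger stands in each, at any yaw. Origin: centre of the underside, z up.
- juicer: Fixed juicer base, grey, 190 mm (its x) by 160 mm (its y) by 80 mm high, with a shallow black round bowl of 132 mm rim diameter on top, rim 102 mm above the counter, a spout to its -x, and the drive standing in the middle of the bowl. Origin: centre of the underside, z up.
- drive_mouth (a point): Centre of the top face of the steel drive, 115 mm above the counter: a 40 mm square block cut by two crossing slots, 10 mm wide, open at the sides. Axes: x and y along the slots, z up. Any quarter turn of the auger fits. It is stopped at any angle, stiff to turn (0.8 N m). Auger home: underside of its foot 28 mm below this point, collar resting on the drive's top.
- ejector (a joint): Black spring plunger of 13 mm diameter in the middle of the drive, its top 13 mm below the drive's top face when free (0). Value: how far it is pushed down, in m; 0.015 when the auger is home, end stop at 0.017. It pushes up with 4.2 N at 0 and 8.4 N at 0.015, more than the auger's weight, so an auger let go rises again.
- milk_jug: Steel milk jug, 72 mm diameter, 85 mm tall, a bystander. Origin: centre of the underside.
- tamper: Dark steel coffee tamper, 58 mm diameter, 88 mm tall, a bystander. Origin: centre of the underside.
- cup_stack: Stack of paper cups, 79 mm diameter, 100 mm tall, a bystander. Origin: centre of the underside.
- sugar_jar: Clear sugar jar with a steel lid, 84 mm diameter, 110 mm tall, a bystander. Origin: centre of the underside.
- fruit_bowl: White bowl with three oranges, 170 mm diameter, 86 mm tall, a bystander. Origin: centre of the underside.
- knock_box: Black open box, 140 by 140 by 80 mm, a bystander. Origin: centre of the underside.
- syrup: White syrup bottle with a pump, 90 mm diameter, 212 mm tall, a bystander. Origin: centre of the underside.
There are look-alikes about, which are no part of the job. What is shaped like the auger but red is not meant.

How it is judged:
On the way, in this order (a step that is already met when the one before it is completed fails the run):
1. the taller auger is lifted out of the stand in the gripper (z of auger in the frame of stand above 0.03 m and contact force between the fingers and auger above 1 N), for 0.2 s.
2. its fins have entered the slots of the drive (z of auger in the frame of drive_mouth below -0.006 m and horizontal distance between auger and drive_mouth below 0.005 m and angle between auger's own z axis and vertical below 0.2 rad), for 0.1 s.
At the end, for the whole second after the job is handed in: The taller auger stands upright (within 0.1 rad) in the drive, on its axis within 4 mm, its fins in the slots and its collar within 2.5 mm of flush; the plunger is held at least 12.5 mm down against its spring, and the gripper still holds the auger (more than 2 N) with the auger at rest (z of auger in the frame of drive_mouth below -0.0255 m and horizontal distance between auger and drive_mouth below 0.004 m and angle between auger's own z axis and vertical below 0.1 rad and value of joint ejector above 0.0125 m and contact force between the fingers and auger above 2 N and linear speed of auger below 0.01 m/s); the arm keeps its last pose, push and grip.
It fails at once if the shorter auger was moved more than 30 mm or tipped (distance of short_auger from where it was at the start of the episode above 0.03 m or angle between short_auger's own z axis and vertical above 0.5 rad).
It fails at once if another thing on the counter was pushed more than 40 mm (distance of any of milk_jug, tamper, cup_stack, sugar_jar, fruit_bowl, knock_box, syrup from where it was at the start of the episode above 0.04 m).
It fails at once if a thing on the counter was tipped over (angle between any of milk_jug, tamper, cup_stack, sugar_jar, syrup's own z axis and vertical above 0.5 rad).
It also fails if it takes over 42 s, if anything falls off the work surface, if the arm or the gripper's body presses on something with over 40 N, if the wrist force passes 120 N, or if a joint passes its speed limit or range.

## Working session

There is one attempt and no reset: what is moved stays moved. The work goes in short steps, Python scripts to look and compute and a tool call to move; the robot and the scene stay as the last step left them, time stands still between calls to the robot, and variables do not carry over. Pictures are saved under pics/ and viewed, at most 10 in all, crops included, and the job is handed in when it is done.

Besides the shell and the picture viewer there is one more tool, called after "Emit:" as name(argument=value, ...), one argument or row to a line, values as JSON. arm_command: Moves the arm, as the interface text tells. Its arguments: {"type":"object","properties":{"commands":{"type":"array","items":{"type":"number"}},"force":{"type":"number"}},"required":["commands"]}

```bash
mkdir -p pics; cat > h.py <<'E'
import numpy as np, cv2
from station import get_obs, read_camera, hand_in
def grab(n,name):
    c=read_camera(n); cv2.imwrite(f'pics/{name}.png',c['img'][:,:,::-1]); np.savez(f'pics/{name}.npz',**c); return c
def load(name): return dict(np.load(f'pics/{name}.npz'))
def ray(c,u,v):
    d=np.linalg.inv(c['camera_matrix'])@[u,v,1]; P=c['pose']; return P[:3,3],P[:3,:3]@d
def onz(c,u,v,z):
    o,d=ray(c,u,v); return o+d*(z-o[2])/d[2]
def proj(c,p):
    P=c['pose']; q=c['camera_matrix']@(P[:3,:3].T@(np.array(p)-P[:3,3])); return q[:2]/q[2]
E
python3 - <<'E'
from h import *
a=grab('scene','scene0');b=grab('top','top0')
print(a['pose'].round(3),b['pose'].round(3),b['camera_matrix']);print(get_obs())
E
```

```text
[[-0.388  0.722 -0.573  1.29 ]
 [ 0.921  0.295 -0.252  0.272]
 [-0.013 -0.626 -0.78   1.08 ]
 [ 0.     0.     0.     1.   ]] [[-0.003 -0.998  0.055  0.47 ]
 [-1.     0.005  0.026 -0.051]
 [-0.026 -0.055 -0.998  1.583]
 [ 0.     0.     0.     1.   ]] [[521.07413516   0.         294.13771913]
 [  0.         521.07413516 216.65372122]
 [  0.           0.           1.        ]]
{'t': 0.1, 'q': array([ 1.09591976,  0.47775378,  0.02231032,  1.55634971, -0.01149379,
        1.10930618, -0.08312898]), 'joint_vel': array([-0.00108958, -0.00135222,  0.00080296, -0.00343599, -0.00075473,
        0.00051838,  0.00091323]), 'joint_torque': array([ 4.98982292e-03, -5.97758389e+01,  1.61433164e+00, -2.81954241e+01,
        1.29441390e-02,  5.06174008e-03,  2.74126126e-05]), 'eef_pos': array([ 0.24187384, -0.62959929,  0.23039916]), 'tool_rot': array([-8.18088699e-04,  9.83229034e-01,  1.82373113e-01, -2.10177754e-04]), 'contact_force': array([-0.46608755, -1.2498835 ,  0.0447652 ]), 'torque': array([ 0.02119765, -0.00586973,  0.05512959]), 'grasp_force': 0.0, 'gripper_width': 1.0005338075812737}
```

View pics/scene0.png

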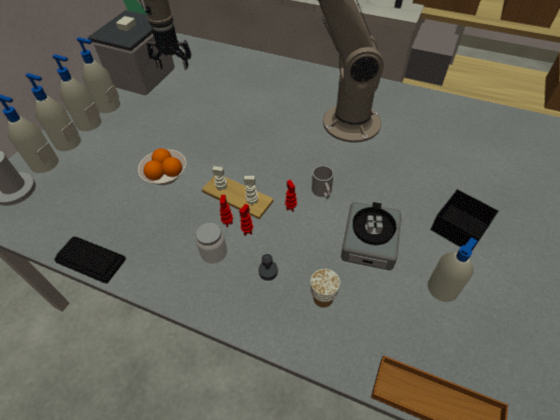

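View pics/top0.png

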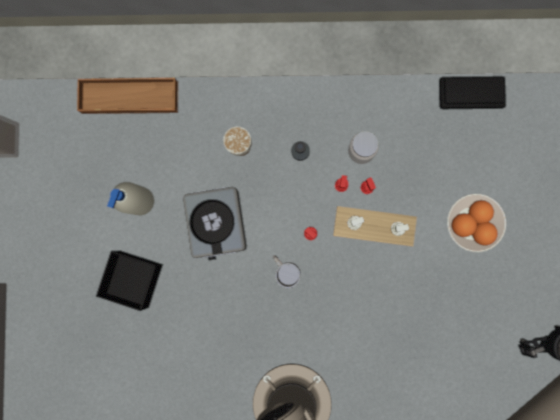

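The scene view shows two white augers in the stand at about (219,178) and (251,190); in the top view they are at (357,222) and (400,228). The three red look-alikes, at (226,210), (246,219) and (291,195) in the scene view, are ruled out by colour. The juicer drive is at (374,225) in scene and (212,222) in top. Next I'll enlarge both candidates and the drive.

```bash
python3 - <<'E'
from h import *
a=load('scene0')['img'];b=load('top0')['img']
def crop(i,u,v,w,h): return cv2.resize(i[v:v+h,u:u+w],(400,300),interpolation=cv2.INTER_CUBIC)
m=np.vstack([np.hstack([crop(a,200,155,80,60),crop(b,338,200,80,60)]),np.hstack([crop(a,344,200,60,45),crop(b,182,198,60,45)])])
cv2.imwrite('pics/c1.png',m[:,:,::-1])
c=load('top0')
for n,p in (('A',(357,222)),('B',(400,228))):
  for z in (.114,.14): print(n,z,onz(c,*p,z).round(3), proj(load('scene0'),onz(c,*p,z)).round(1))
print('drive',onz(c,212,222,.115).round(3))
E
```

```text
A 0.114 [ 0.535 -0.19   0.114] [249.7 181.3]
A 0.14 [ 0.533 -0.188  0.14 ] [249.8 175.8]
B 0.114 [ 0.517 -0.31   0.114] [219.4 167.6]
B 0.14 [ 0.516 -0.306  0.14 ] [219.7 162.2]
drive [0.536 0.22  0.115]
```

View pics/c1.png

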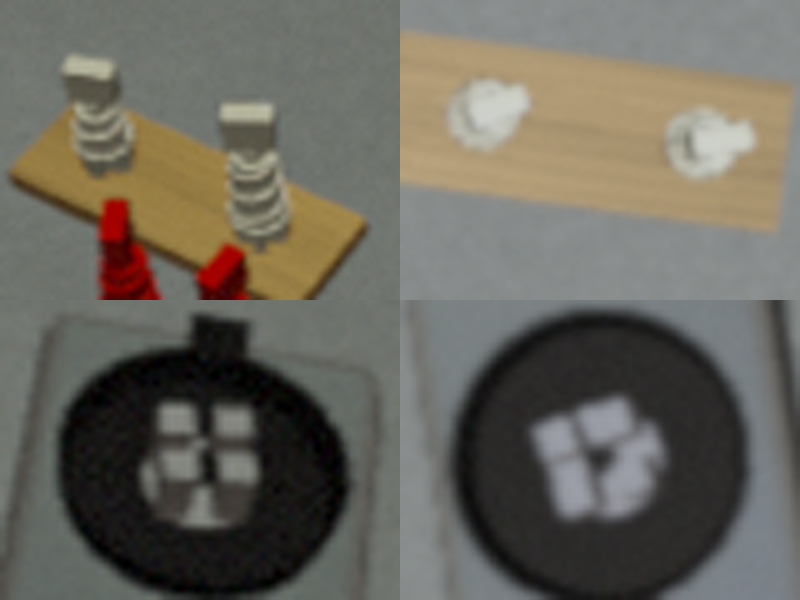

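The crops settle it. Auger A (scene (250,177), top (358,220)) is about 28 px tall against 23 px for B. Its top triangulates to z≈0.133 m, where 0.136 is expected for the tall one. B's top comes out at about 0.11, which fits the short one, so A is the target. I'll move above A with its pinch axis at roughly 17° and refine with the wrist camera.

Emit:
arm_command(
  commands=[0.431,-0.308,-0.07,0,0,-86,1,0.431,-0.308,-0.07,0,0,-86,1,0.431,-0.308,-0.07,0,0,-86,1,0.431,-0.308,-0.07,0,0,-86,1,0.431,-0.308,-0.07,0,0,-86,1,0.431,-0.308,-0.07,0,0,-86,1,0.431,-0.308,-0.07,0,0,-86,1,0.431,-0.308,-0.07,0,0,-86,1],
)

```text
t: 0.9
eef_pos: [0.4611, -0.2973, 0.2838]
tool_rot: [-0.0, 0.706, 0.708, -0.0]
contact_force: [0.9, -0.3, 0.7]
gripper_width: 1.001
grasp_force: 0.0
```

Emit:
arm_command(
  commands=[0.109,0.073,-0.016,0,0,-17,1,0.109,0.073,-0.016,0,0,-17,1,0.109,0.073,-0.016,0,0,-17,1,0.109,0.073,-0.016,0,0,-17,1,0.109,0.073,-0.016,0,0,-17,1],
)

```text
t: 1.4
eef_pos: [0.5339, -0.19, 0.2993]
tool_rot: [-0.0, 0.596, 0.803, -0.0]
contact_force: [-0.9, -0.3, -0.2]
gripper_width: 1.001
grasp_force: 0.0
```

```bash
python3 - <<'E'
from h import *
a=grab('wrist','w1'); print(a['pose'].round(3),a['camera_matrix'][0,0]);o=get_obs();print(o['q'],o['eef_pos'],o['tool_rot'])
print(proj(a,[.534,-.188,.136]))
E
```

```text
[[ 0.957  0.275  0.093  0.509]
 [ 0.29  -0.905 -0.313 -0.108]
 [-0.002  0.326 -0.945  0.442]
 [ 0.     0.     0.     1.   ]] 319.47113762404433
[ 0.61772947  0.27868741 -0.47021947  1.71027152  0.13552748  1.18607054
  0.40360729] [ 0.53329364 -0.19138432  0.29913075] [-4.29830403e-04  5.96839062e-01  8.02360664e-01 -5.59983564e-04]
[285.41491413 190.27705107]
```

View pics/w1.png

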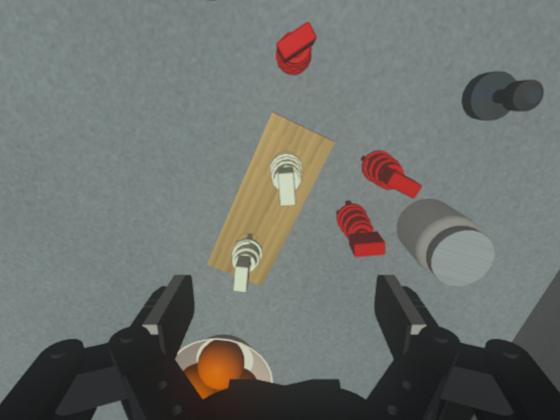

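The wrist view shows the taller auger's grip at about (288,190), with its long axis near vertical in the image, and the short auger at (242,270). Next I'll measure the bright top face.

```bash
python3 - <<'E'
from h import *
a=load('w1'); g=cv2.cvtColor(a['img'],cv2.COLOR_RGB2GRAY)[145:220,260:320]
np.savetxt(__import__('sys').stdout,g[15:68:2,8:50],fmt='%d')
E
```

```text
147 143 142 143 139 174 204 201 186 191 202 199 189 166 140 130 127 127 126 127 128 131 137 144 158 174 189 195 180 167 172 158 144 150 154 154 153 149 148 146 145 141
143 142 145 147 179 197 184 184 195 189 163 145 162 186 194 193 194 194 194 192 192 197 200 192 172 147 132 151 180 184 170 175 173 157 153 153 150 148 146 144 141 137
142 146 154 185 187 178 192 193 166 153 176 196 197 186 162 136 128 128 122 114 109 113 125 145 163 176 183 177 160 159 168 169 166 156 148 150 149 147 145 143 143 142
145 152 173 180 187 193 182 178 191 193 170 142 121 107 107 134 166 175 169 160 152 146 137 130 131 135 138 160 187 192 177 166 172 159 145 147 146 144 143 143 146 148
150 151 171 187 193 187 195 206 186 142 109 99 97 97 96 98 100 100 99 98 98 99 96 97 114 167 185 161 137 151 176 172 171 167 154 147 144 143 143 146 148 151
152 155 168 184 177 184 196 166 125 107 103 100 99 99 98 99 99 99 99 99 99 99 98 96 96 135 167 181 179 164 162 169 160 150 147 144 142 144 146 148 149 152
152 150 156 165 180 197 167 121 124 139 125 104 105 107 110 112 116 121 123 127 129 133 136 137 131 144 183 189 175 
[... 2711 characters left out ...]
 139 134 135 135 135 135 134
133 136 145 149 151 149 146 145 147 149 150 148 149 148 145 143 143 146 147 144 144 145 148 149 150 149 149 148 148 147 145 145 145 143 137 132 132 131 132 132 134 135
136 143 150 151 149 146 146 147 148 149 149 148 147 146 148 152 154 151 148 145 146 148 150 151 150 150 149 148 146 145 145 145 142 138 133 132 133 133 134 133 132 131
142 149 150 149 146 146 146 148 149 149 148 146 146 148 152 153 150 148 145 146 148 149 150 150 150 149 148 146 145 144 145 142 137 132 130 130 129 132 133 132 131 129
148 150 149 146 145 146 147 148 148 147 146 146 147 152 153 150 148 145 145 148 149 150 150 149 148 148 146 144 144 143 143 136 129 128 127 126 126 127 128 129 130 130
```

```bash
python3 - <<'E'
from h import *
a=load('w1')
P=[onz(a,u+.0,v+.0,.136)[:2] for u,v in ((278.2,172.8),(292.3,172.8),(294.5,205.5),(280.6,205.5))]
P=np.array(P);c=P.mean(0);e=(P[2]+P[3]-P[0]-P[1])/2;w=(P[1]+P[2]-P[0]-P[3])/2
print(c,'len',np.linalg.norm(e),'wid',np.linalg.norm(w),'angL',np.degrees(np.arctan2(*e[::-1])),'angW',np.degrees(np.arctan2(*w[::-1])))
q=get_obs();r=q['tool_rot'];x=np.degrees(2*np.arctan2(r[2],r[1]));print('tool x ang',x,q['eef_pos'])
t=load('top0')
for u,v in ((358,220),):print(onz(t,u,v,.136))
E
```

```text
[ 0.53469863 -0.18688477] len 0.033489618313281816 wid 0.013839627770492774 angL -69.1066961497376 angW 16.879533144119634
tool x ang 106.71228679412428 [ 0.53329364 -0.19138432  0.29913075]
[ 0.53918345 -0.19072885  0.136     ]
```

The grip centre is at (0.5347, −0.1869). The length measures 33.5 mm against 34 expected, and the long axis is at about 110°. I'll descend partway first, then check.

Emit:
arm_command(
  commands=[0.004,0.003,0.05,0,0,-3.5,1,0.004,0.003,0.1,0,0,-3.5,1,0.004,0.003,0.1,0,0,-3.5,1,0.004,0.003,0.1,0,0,-3.5,1,0.004,0.003,0.1,0,0,-3.5,1],
)

```text
t: 1.95
eef_pos: [0.5371, -0.1869, 0.2023]
tool_rot: [0.002, 0.572, 0.82, 0.0]
contact_force: [-0.4, -0.0, 0.8]
gripper_width: 0.998
grasp_force: 0.0
```

```bash
python3 - <<'E'
from h import *
a=grab('wrist','w2');g=cv2.cvtColor(a['img'],cv2.COLOR_RGB2GRAY)
o=get_obs();r=o['tool_rot'];print(o['eef_pos'],np.degrees(2*np.arctan2(r[2],r[1])))
u,v=proj(a,[.5347,-.1869,.136]).astype(int);print(u,v)
s=np.maximum(0,0);c=cv2.resize(a['img'][max(v-75,0):v+75,u-100:u+100],(800,600),interpolation=cv2.INTER_CUBIC)
cv2.imwrite('pics/w2c.png',c[:,:,::-1])
E
```

```text
[ 0.53732292 -0.18675303  0.20254331] 110.19636275213516
281 228
```

View pics/w2c.png

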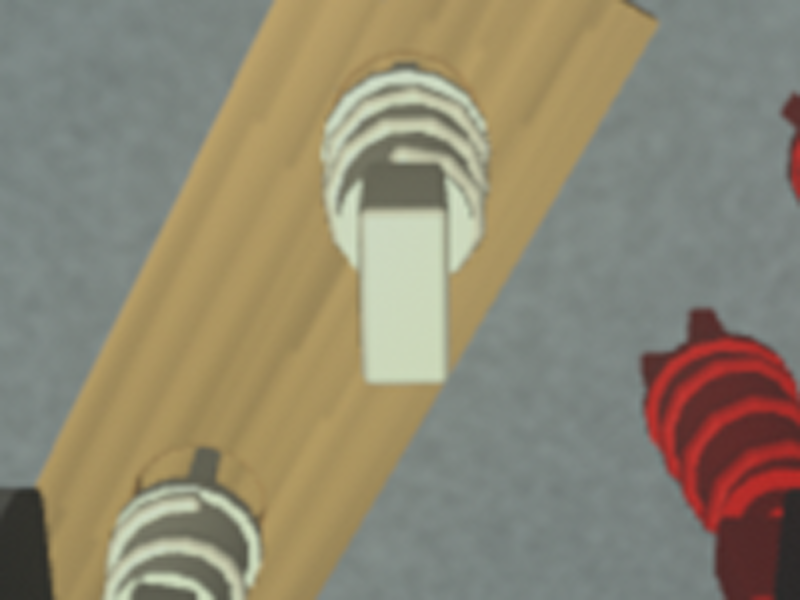

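The crop shows the grip's top face at crop (362–446, 209–383), which is full-frame centre (282,227). That is within 1 px of the prediction, and the face is square to the tool. Now I'll go down and grip.

Emit:
arm_command(
  commands=[0.001,-0.002,0.04,0,0,0,1,0.001,-0.002,0.08,0,0,0,1,0.001,-0.002,0.101,0,0,0,1,0.001,-0.002,0.101,0,0,0,1,0.001,-0.002,0.101,0,0,0,0,0.001,-0.002,0.101,0,0,0,0,0.001,-0.002,0.101,0,0,0,0,0.001,-0.002,0.101,0,0,0,0],
  force=70,
)

```text
t: 2.8
eef_pos: [0.5343, -0.1858, 0.1]
tool_rot: [0.001, 0.572, 0.82, 0.0]
contact_force: [-0.5, 0.7, -0.4]
gripper_width: 0.334
grasp_force: 0.0
```

Emit:
arm_command(
  commands=[0,0,0,0,0,0,0,0,0,0,0,0,0,0,0,0,0,0,0,0,0],
)

```text
t: 3.1
eef_pos: [0.5343, -0.1857, 0.0996]
tool_rot: [0.001, 0.572, 0.821, 0.0]
contact_force: [-1.1, 1.1, 6.1]
gripper_width: 0.177
grasp_force: 68.6
```

Emit:
arm_command(
  commands=[0,0,-0.02,0,0,0,0,0,0,-0.05,0,0,0,0,0,0,-0.09,0,0,0,0,0,0,-0.13,0,0,0,0,0,0,-0.17,0,0,0,0,0,0,-0.17,0,0,0,0,0.03,0.011,-0.17,0,0,0,0,0.06,0.022,-0.17,0,0,0,0],
)

```text
t: 3.9
eef_pos: [0.5324, -0.1219, 0.2676]
tool_rot: [-0.001, 0.573, 0.82, -0.0]
contact_force: [-0.4, 0.3, -2.5]
gripper_width: 0.181
grasp_force: 68.6
```

Emit:
arm_command(
  commands=[0.04,0.015,0,0,0,0,0,0.08,0.03,0,0,0,0,0,0.12,0.045,0,0,0,0,0,0.16,0.06,0,0,0,0,0,0.19,0.072,0,0,0,0,0,0.207,0.079,0,0,0,0,0,0.207,0.079,0,0,0,0,0,0.207,0.079,0,0,0,0,0],
)

```text
t: 4.7
eef_pos: [0.5351, 0.0995, 0.2676]
tool_rot: [-0.001, 0.571, 0.821, -0.001]
contact_force: [0.0, -0.9, -2.3]
gripper_width: 0.178
grasp_force: 68.6
```

```bash
python3 - <<'E'
from h import *
o=get_obs();print(o)
a=grab('wrist','w3')
o=get_obs();r=o['tool_rot'];print(o['eef_pos'],np.degrees(2*np.arctan2(r[2],r[1])));print(proj(a,[.536,.22,.115]),a['pose'].round(3))
E
```

```text
{'t': 4.7, 'q': array([ 0.22189484,  0.29100463, -0.62933436,  1.79193098,  0.18867073,
        1.12133978, -0.11577302]), 'joint_vel': array([ 0.02236543, -0.00505596,  0.02318408, -0.00196157,  0.00255463,
        0.00347571,  0.00228807]), 'joint_torque': array([ -1.5755545 , -44.31202769,  -5.82837448, -28.80608261,
        -0.14894052,  -0.06359417,  -0.04613479]), 'eef_pos': array([0.53510546, 0.09946904, 0.26756236]), 'tool_rot': array([-5.67051249e-04,  5.71345409e-01,  8.20708998e-01, -9.17497358e-04]), 'contact_force': array([ 0.02560485, -0.89390399, -2.31288662]), 'torque': array([-0.01865706,  0.00373264,  0.02535945]), 'grasp_force': 68.58414620161057, 'gripper_width': 0.1776138133149442}
[0.53535295 0.09858646 0.26770041] 110.21319958276176
[335.56093196  66.84096239] [[ 0.938  0.329  0.111  0.505]
 [ 0.347 -0.886 -0.307  0.18 ]
 [-0.003  0.327 -0.945  0.41 ]
 [ 0.     0.     0.     1.   ]]
```

View pics/w3.png

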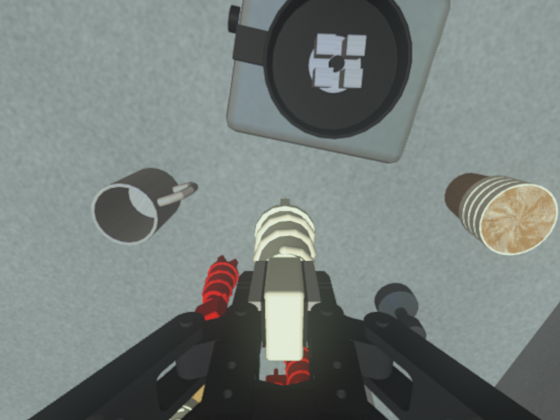

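The wrist view shows the auger held upright at (285,290) and the drive's four pads around (340,62) in the bowl. I'll segment the four pads.

```bash
python3 - <<'E'
from h import *
a=load('w3');u0,v0=295,20
c=cv2.resize(a['img'][v0:v0+75,u0:u0+100],(800,600),interpolation=cv2.INTER_CUBIC)
cv2.imwrite('pics/w3c.png',c[:,:,::-1])
g=cv2.cvtColor(c,cv2.COLOR_RGB2GRAY)
for th in (170,185,195,205):
  n,l,s,ct=cv2.connectedComponentsWithStats((g>th).astype(np.uint8))
  print(th,[(s[i].tolist(),ct[i].round(0).tolist()) for i in range(1,n) if s[i,4]>1500])
E
```

```text
170 [([182, 130, 185, 141, 13505], [269.0, 216.0]), ([421, 165, 135, 111, 8946], [486.0, 225.0]), ([401, 318, 115, 71, 3705], [462.0, 359.0]), ([120, 320, 142, 121, 7117], [184.0, 358.0]), ([167, 403, 214, 161, 14400], [261.0, 488.0]), ([401, 428, 124, 103, 7365], [459.0, 486.0])]
185 []
195 []
205 []
```

View pics/w3c.png

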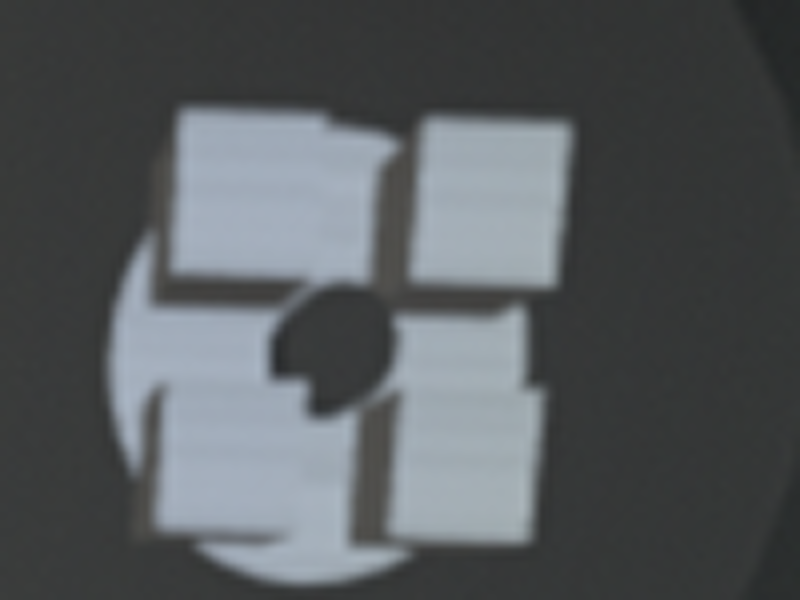

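```bash
cat >> h.py <<'E'
def quad(c,pts,z):
    P=np.array([onz(c,u,v,z)[:2] for u,v in pts]);e=(P[1]+P[2]-P[0]-P[3])/2;w=(P[0]+P[1]-P[2]-P[3])/2
    d=np.linalg.norm;x=P[2]-P[0];y=P[3]-P[1];t=np.cross(P[1]-P[0],y)/np.cross(x,y)
    print('mean',P.mean(0).round(4),'size',d(e).round(4),d(w).round(4),'ang',np.degrees(np.arctan2(e[1],e[0])).round(1),np.degrees(np.arctan2(w[1],w[0])).round(1)-90)
E
python3 - <<'E' 2>/dev/null
from h import *
a=load('w3')
f=lambda L:[(295+x/8-.44,20+y/8-.44) for x,y in L]
quad(a,f([(180,105),(575,120),(533,545),(153,533)]),.115)
# inner slot corners: TL-block BR, TR-block BL, BR-block TL, BL-block TR
quad(a,f([(320,278),(408,284),(401,388),(312,380)]),.115)
# scene cross-check
s=load('scene0'); print(proj(s,[.5355,.2215,.115]))
E
```

```text
mean [0.5373 0.2253] size 0.0407 0.0407 ang 18.5 18.5
mean [0.5374 0.2252] size 0.0093 0.0098 ang 16.2 19.0
[374.50766616 220.34311567]
```

```bash
python3 - <<'E' 2>/dev/null
from h import *
a=load('w3');c=cv2.cvtColor(a['img'],cv2.COLOR_RGB2GRAY)
for v in (285,288,290,292,294,300,320,340,355,357,359,361,363): print(v,c[v,258:312].tolist())
E
```

```text
285 [89, 89, 89, 89, 76, 61, 69, 101, 117, 116, 115, 114, 114, 115, 114, 115, 115, 115, 114, 115, 114, 115, 115, 115, 115, 115, 114, 115, 115, 114, 114, 114, 114, 114, 114, 114, 114, 114, 115, 114, 114, 113, 110, 107, 103, 84, 64, 65, 81, 91, 90, 91, 91, 90]
288 [88, 88, 89, 84, 69, 60, 84, 109, 116, 115, 115, 115, 114, 115, 115, 115, 115, 115, 115, 115, 114, 115, 115, 115, 115, 115, 115, 116, 115, 115, 115, 115, 115, 115, 115, 115, 114, 114, 113, 114, 114, 113, 111, 108, 104, 89, 69, 62, 78, 89, 91, 90, 90, 90]
290 [89, 89, 90, 82, 67, 61, 95, 116, 117, 119, 121, 122, 122, 122, 122, 122, 122, 122, 122, 123, 122, 122, 122, 122, 122, 122, 122, 123, 123, 122, 122, 123, 122, 122, 123, 122, 123, 122, 122, 122, 122, 121, 116, 110, 105, 91, 71, 62, 69, 84, 91, 91, 91, 90]
292 [89, 89, 89, 76, 61, 65, 102, 141, 161, 169, 175, 177, 177, 177, 178, 177, 177, 177, 177, 177, 178, 177, 178, 177, 177, 177, 178, 177, 177, 178, 178, 177, 178, 178, 178, 178, 178, 178, 178, 178, 177, 176, 168, 154, 139, 111, 77, 62, 67, 83, 90, 90, 90, 90]
294 [88, 89, 89, 77, 60, 73, 138, 191, 211, 214, 217, 218, 218
[... 1571 characters left out ...]
1, 223, 223, 223, 223, 223, 223, 223, 223, 222, 223, 223, 223, 223, 223, 223, 223, 223, 223, 223, 224, 223, 223, 223, 223, 223, 223, 224, 223, 210, 181, 147, 109, 97, 93, 88, 83, 77, 67, 57, 54, 54]
361 [52, 82, 131, 151, 152, 154, 153, 154, 152, 151, 151, 150, 152, 152, 151, 150, 149, 150, 148, 148, 149, 151, 151, 150, 149, 138, 123, 114, 103, 85, 84, 87, 95, 103, 111, 115, 115, 107, 96, 91, 87, 79, 71, 69, 69, 72, 73, 79, 87, 92, 83, 65, 54, 53]
363 [51, 80, 127, 149, 151, 150, 150, 149, 150, 151, 151, 149, 150, 151, 152, 151, 149, 147, 146, 145, 146, 150, 152, 152, 150, 151, 138, 117, 89, 75, 86, 98, 104, 101, 91, 78, 71, 68, 69, 69, 69, 68, 68, 67, 66, 66, 66, 64, 63, 66, 65, 58, 53, 51]
```

```bash
python3 - <<'E' 2>/dev/null
from h import *
a=load('w3')
for z in (.300,.304): quad(a,[(264.5,291.7),(303.2,291.7),(301.8,360),(266,360)],z)
e=np.array([.53535,.0986]);t=np.radians(110.2);X=np.array([np.cos(t),np.sin(t)]);Y=np.array([np.sin(t),-np.cos(t)])
for p in ([.5373,.2253],[.5336,.0984]): print((np.array(p)-e)@X,(np.array(p)-e)@Y)
E
```

```text
mean [0.5359 0.0961] size 0.0155 0.0343 ang 20.4 20.299999999999997
mean [0.5348 0.0992] size 0.0149 0.0331 ang 20.4 20.299999999999997
0.1182337344955886 0.04557934320749548
0.0004165732436955422 -0.0017114224296289546
```

Emit:
arm_command(
  commands=[0.03,0.012,0,0,0,1.7,0,0.06,0.023,0,0,0,1.7,0,0.09,0.035,0,0,0,1.7,0,0.11,0.042,0,0,0,1.7,0,0.1182,0.0456,0,0,0,1.7,0,0.1182,0.0456,0.02,0,0,1.7,0,0.1182,0.0456,0.045,0,0,1.7,0,0.1182,0.0456,0.045,0,0,1.7,0],
)

```text
t: 5.55
eef_pos: [0.5363, 0.2229, 0.2201]
tool_rot: [-0.001, 0.585, 0.811, -0.003]
contact_force: [-1.1, -0.5, -2.8]
gripper_width: 0.176
grasp_force: 68.7
```

Emit:
arm_command(
  commands=[0,0,0,0,0,0,0,0,0,0,0,0,0,0,0,0,0,0,0,0,0],
)

```text
t: 5.85
eef_pos: [0.5384, 0.2266, 0.225]
tool_rot: [0.001, 0.584, 0.812, 0.001]
contact_force: [-0.8, 0.1, -2.5]
gripper_width: 0.178
grasp_force: 68.7
```

```bash
cat > st.py <<'E'
from h import *
o=get_obs();r=o['tool_rot'];t=2*np.arctan2(r[2],r[1]);d=np.array([.5373,.2253])-o['eef_pos'][:2]
print(o['eef_pos'].round(4),np.degrees(t).round(2),'tool shift to drive',(d@[np.cos(t),np.sin(t)]).round(4),(d@[np.sin(t),-np.cos(t)]).round(4),'F',o['contact_force'].round(1),'quat',r.round(4),o['grasp_force'],o['t'])
E
python3 st.py
```

```text
[0.5384 0.2266 0.225 ] 108.53 tool shift to drive -0.0009 -0.0014 F [-0.8  0.1 -2.5] quat [6.000e-04 5.840e-01 8.117e-01 9.000e-04] 68.73010843992233 5.85
```

Emit:
arm_command(
  commands=[-0.001,-0.0014,0,0,0,0,0,-0.001,-0.0014,0.006,0,0,0,0,-0.001,-0.0014,0.012,0,0,0,0,-0.001,-0.0014,0.017,0,0,0,0,-0.001,-0.0014,0.021,0,0,0,0,-0.001,-0.0014,0.024,0,0,0,0,-0.001,-0.0014,0.024,0,0,0,0,-0.001,-0.0014,0.024,0,0,0,0],
)

```text
t: 6.65
eef_pos: [0.5366, 0.2253, 0.1997]
tool_rot: [-0.0, 0.584, 0.812, 0.0]
contact_force: [-0.8, 0.2, -2.3]
gripper_width: 0.177
grasp_force: 68.9
```

```bash
python3 st.py
```

```text
[0.5366 0.2253 0.1997] 108.57 tool shift to drive -0.0002 0.0006 F [-0.8  0.2 -2.3] quat [-0.      0.5837  0.8119  0.    ] 68.85543823242188 6.65
```

There's no resistance about 9 mm in, so the fins are in the slots. Now I'll press home.

Emit:
arm_command(
  commands=[0,0,0.004,0,0,0,0,0,0,0.008,0,0,0,0,0,0,0.011,0,0,0,0,0,0,0.014,0,0,0,0,0,0,0.016,0,0,0,0,0,0,0.017,0,0,0,0,0,0,0.017,0,0,0,0,0,0,0.017,0,0,0,0],
)

```text
t: 7.45
eef_pos: [0.537, 0.2255, 0.1832]
tool_rot: [0.0, 0.584, 0.812, 0.001]
contact_force: [0.3, -0.9, 5.8]
gripper_width: 0.176
grasp_force: 69.8
```

```bash
python3 st.py
```

```text
[0.537  0.2255 0.1832] 108.57 tool shift to drive -0.0003 0.0002 F [ 0.3 -0.9  5.8] quat [3.000e-04 5.838e-01 8.119e-01 6.000e-04] 69.78780269622803 7.45
```

The spring force is 5.8 + 2.3 ≈ 8.1 N, so the plunger is about 14 mm down. I'll press on to collar contact.

Emit:
arm_command(
  commands=[0,0,0.001,0,0,0,0,0,0,0.002,0,0,0,0,0,0,0.003,0,0,0,0,0,0,0.004,0,0,0,0,0,0,0.004,0,0,0,0,0,0,0.004,0,0,0,0],
)

```text
t: 8.05
eef_pos: [0.5373, 0.2258, 0.1807]
tool_rot: [0.001, 0.584, 0.812, 0.001]
contact_force: [-3.3, -1.1, 14.8]
gripper_width: 0.179
grasp_force: 71.2
```

```bash
python3 st.py
```

```text
[0.5373 0.2258 0.1807] 108.56 tool shift to drive -0.0005 -0.0001 F [-3.3 -1.1 14.8] quat [7.000e-04 5.838e-01 8.119e-01 8.000e-04] 71.23069524765015 8.05
```

The collar has made contact: z is 0.1807 against 0.1806 expected, and the force exceeds the spring's. I'll add a little push, settle, and check visually.

Emit:
arm_command(
  commands=[0,0,0.001,0,0,0,0,0,0,0.001,0,0,0,0,0,0,0.001,0,0,0,0,0,0,0.001,0,0,0,0,0,0,0.001,0,0,0,0,0,0,0.001,0,0,0,0],
)

```text
t: 8.65
eef_pos: [0.5374, 0.2259, 0.1806]
tool_rot: [0.001, 0.584, 0.812, 0.001]
contact_force: [-4.0, -2.3, 22.4]
gripper_width: 0.182
grasp_force: 72.3
```

```bash
python3 st.py; python3 - <<'E'
from h import *
w=grab('wrist','w4')['img'];s=grab('scene','s4')['img']
c=np.hstack([cv2.resize(w[100:400,180:400],(400,545)),cv2.resize(s[150:286,320:420],(400,545),interpolation=cv2.INTER_CUBIC)])
cv2.imwrite('pics/c4.png',c[:,:,::-1])
E
```

```text
[0.5374 0.2259 0.1806] 108.56 tool shift to drive -0.0005 -0.0003 F [-4.  -2.3 22.4] quat [0.001  0.5838 0.8119 0.0009] 72.258879840374 8.65
```

View pics/c4.png

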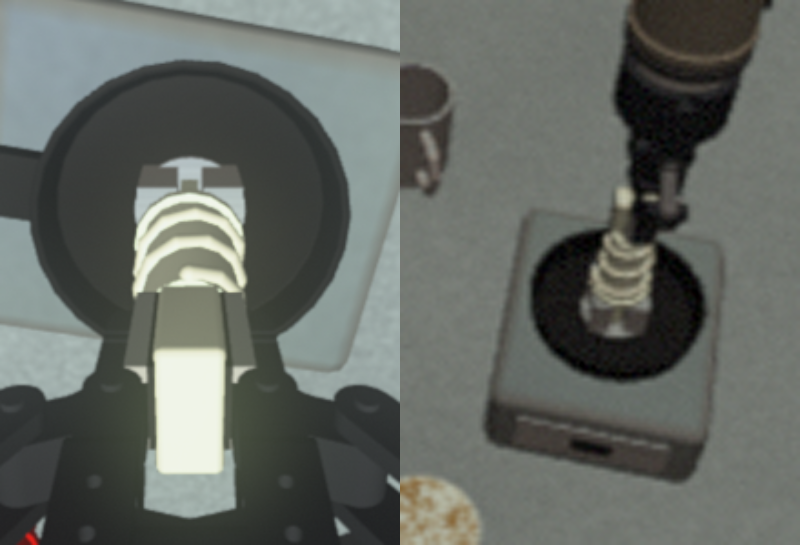

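Both views show the auger upright with its collar on the drive (wrist crop (190,190)) and a fin in the slot. Contact is stiff: 7.6 N more push moved it 0.1 mm. Handing in.

```bash
python3 -c "
from h import *
print(hand_in())"
```

```text
the job is handed in; nothing more can be done
None
```

I handed the job in at about 9 s of the allowed 42 s, with the taller auger gripped at 72 N and pressed fully home in the drive. The collar touched at the expected height. The judge's verdict was not shown, and the last pictures showed only the juicer area, so I did not look at the stand or the rest of the counter again after the move.

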